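Close the heat press's accessory case

ROBOT

A 6-joint arm with a two-finger parallel gripper is mounted at the origin on the work surface. World frame = base frame: x ahead of the robot, y to its left, z up, the work surface at z = 0. Lengths are in mm, angles in rad, forces in N, time in s.
With the tool pointing down it reaches from about 275 to 750 mm from the base axis. Payload 10.2 kg.
Tool frame: the origin (TCP) lies at the very end of the fingers, on their centre line; the grasp point (between the pads) lies 19 mm behind it (ctrl.grip_depth is the distance from the TCP to the grasp point, in mm); z points along the fingers, x is the direction in which the jaws open and shut, and the axes are right-handed (so a half turn about z gives the same grasp; the last joint's range is limited). The gripper opens to 85 mm and grips with 20 to 120 N. Pads are 22 mm wide; open, the fingers measure 114 mm over their backs; the gripper's body (76 mm by 85 mm) begins 54 mm behind the grasp point. The pads swing forward as they close: fully open they stand 13 mm farther back than shut.
Start: joints at [0.995, 0.313, 1.498, -0, 1.331, -0.223], TCP at [181.414, 492.666, 231.294] pointing down, gripper open.
Joint ranges: [-2.94, 2.94], [-0.97, 2.17], [0.19, 2.56], [-1.23, 4.37], [0.02, 3.11], [-2.88, 2.88]. Speed limits (rad/s): [2.39, 2.39, 3.01, 3.14, 3.14, 3.14].

INTERFACE

Orientations are given as a unit quaternion [w, x, y, z].
In Python, from rig import ctrl gives the robot as it stands.
- The arm moves only by the tool play_rows, never from a script. Its argument "motion" is a list of rows, each a list of 2 entries, a list of its own where there are three numbers: the shift along the tool's x, y, z in mm, then the turn, a rotation vector about the tool's x, y, z in degrees. A call has 1 to 20 rows; each row shifts and turns the commanded pose from where the row before left it, along the tool's axes as they then stand; what a row does not reach is not made up. A row lasts 1/12 s, in which the tool goes at most 41.7 mm and 7.16 degrees, less where a joint would pass 70% of its speed; a pose out of reach is approached as far as the arm can. A call with a gripper value outside its range is refused whole. "fingers" is the finger opening in mm, from 0 to 85.4, set as the call begins (left out, the last holds). The fingers move at their own pace and stop on an object; "squeeze" is the grip in N (left out, the last holds). Time passes only in rows, so rows that do not move let the fingers close. It gives the time, the measured TCP pose, the force and the opening at its end, in the units of the state.
- ctrl.sense(): the state, without advancing time (a new reading comes with each control period).
- ctrl.capture(name): name is "side" or "top"; returns the picture (384x512x3 uint8, red, green, blue); there is no depth.
- ctrl.get_calibration(name): a dict with "K" (3x3 intrinsics, pixels), "k1" (the pictures are not rectified: a ray, as slopes to the right and down, at radius r is drawn at 1 + k1 r^2 times it, then the intrinsics apply), "R" (3x3) and "t" (3): a world point X has camera coordinates R X + t. Camera axes: x right, y down, z forward; pixel columns grow to the right and rows downward; lengths in mm; the calibration is good to about 2 mm. A picture is of the moment at which its call begins. get_calibration takes no time and is no camera call.
- ctrl.finish_job(): hands the job in, once; it reports no verdict.
Trained networks look in the newest picture that a camera, given by its name, has taken for a name from the list of things; names that differ only in an ending like _2 or _b are one class to them, and where a whole thing is asked for, a point or a joint stands for the part that bears it (a point fixed in the world has none). Each returns a list of dicts, best first, with "p" (0 to 1); they miss things now and then, are a little off and sometimes report something else, mostly with a low value. They report only what shows in the picture. A call takes as long as a camera call.
- ctrl.spot_in(camera, name): "position" ([column, row] as shares, 0 to 1, of the picture: columns of its width, rows of its height, amid what is visible of it).
The state is a dict: "time_s": time; "joints": joint angles; "dq": joint speeds; "tau": joint torques, N m; "eef_pos": TCP position; "ee_rot": TCP orientation; "force": force on the tool from outside, world axes, zero at the start; "wrist_torque": the same for the moment, N m; "grip_width": opening from 0.0 (shut) to 1.0 (fully open).
Only numpy, scipy, OpenCV 4.12 (cv2) and the standard library are available. Lean on these libraries where they do the work, as an engineer would, in place of code of your own. Each camera call takes 0.05 s, during which the arm holds its last target. There are 200 camera calls.

TASK

Close up the accessory case of the heat press: first push its upright inner flap all the way down flat over the contents, and only then swing the hinged lid fully shut over it. Push both from outside: do not take the flap or the lid between the fingers, do not lift, tip or shove the case, leave everything else where it is, and finish clear of the case.

Things in the scene. Friction and masses are not known exactly. Their poses are not given: they have to be found in the camera images.
- case: The accessory case: a black open plastic box, 200 mm (x) by 190 mm (y) by 90 mm high, walls 5 mm, about 2.5 kg, loose on the table. Origin: centre of its underside; x points away from the robot (turned by up to 0.5 rad), y left, z up. The flap is hinged along its near (-x) wall, the lid along the top of its left (+y) wall. Fittings inside stay below 62 mm.
- flap (a joint): Angle of the inner flap, rad: 0 = folded down flat inside the case (its stop, 15 mm below the rim), 1.57 = upright; starts at 1.3 to 1.6, limit 1.75. A bare aluminium plate, 120 mm from hinge to free edge, 170 mm wide, 6 mm thick, 0.15 kg. It folds towards the case's +x. Its hinge is stiff: it stays where it is left and moves with 1 to 3 N near its free edge.
- lid (a joint): Angle of the lid, rad: 0 = shut flat on the rim (its stop), 1.57 = upright; starts leaning back (to the left) at 1.65 to 1.95, limit 2.05. A black plate, 190 mm from hinge to free edge, 200 mm wide (along the case's x), 10 mm thick, 0.4 kg. It swings over towards the case's -y. Its hinge is stiff: it stays where it is left and needs 3 to 6 N near its free edge.
- flap_hinge (a point): Middle of the flap's hinge line, in the middle of the plate's thickness: at x = -85 mm, y = 0, z = 72 mm in the case's frame, the line parallel to the case's y. The point's x points along the flap from hinge to free edge, its z out of the outer face (up when folded down).
- flap_edge (a point): Middle of the flap's free edge, 120 mm from its hinge line, in the middle of the thickness; same axes.
- lid_hinge (a point): Middle of the lid's hinge line, on the lid's inner face: at x = 0, y = +95 mm, z = 90 mm in the case's frame, the line parallel to the case's x. The point's -y points along the lid from hinge to free edge, its z out of the outer face (up when shut).
- lid_edge (a point): Middle of the lid's free edge, on its outer face, 190 mm from the hinge line; same axes.
- roll: Bystander: small white paper tape roll, 46 mm across, 22 mm high, lying in the far strip of the case; stays there. Origin: centre of its underside.
- mug: Bystander: white mug, 82 mm across, 95 mm high, to the right of the case. Origin: centre of its underside.
- bottle: Bystander: white bottle, 54 mm across, 150 mm high, beyond the case. Origin: centre of its underside.
- tape: Bystander: amber ring of tape, 90 mm across, 20 mm high, lying to the left of the case. Origin: centre of its underside.
- screwdriver: Bystander: screwdriver lying to the left of the case. Origin: at its underside.
- carton: Bystander: small cardboard box, 90 x 60 x 50 mm, beyond the case. Origin: centre of its underside.
- scissors: Bystander: scissors with red handles, about 210 mm long, lying far to the right. Origin: at the pivot, underside.

How it is judged:
By the outcome, as a careful person would: the job done as asked, in the order asked, and still so for the second after the job is handed in, with the robot touching nothing.
It also fails if it takes over 64 s, if anything falls off the work surface, if the arm or the gripper's body presses on something with over 40 N, if the wrist force passes 120 N, or if a joint passes its speed limit or range.

## Working session

There is one attempt and no reset: what is moved stays moved. The work goes in short steps, Python scripts to look and compute and a tool call to move; the robot and the scene stay as the last step left them, time stands still between calls to the robot, and variables do not carry over. Pictures are saved under pics/ and viewed, about 8 in all and at most 12, crops included, and the job is handed in when it is done.

Besides the shell and the picture viewer there is one more tool, called as name([rows], argument=value, ...), one row to a line, values as JSON. play_rows: Moves the arm, as the interface text tells. Its arguments: {"type":"object","properties":{"motion":{"type":"array"},"fingers":{"type":"number"},"squeeze":{"type":"number"}},"required":["motion"]}

```bash
mkdir -p pics; ls; python3 - <<'E'
from rig import ctrl
import cv2,numpy as np
s=ctrl.sense();print(s['time_s'],s['eef_pos'],s['ee_rot'],s['grip_width'])
ims=[]
for c in('side','top'):
    im=ctrl.capture(c);cv2.imwrite(f'pics/{c}0.png',im[...,::-1])
    k=ctrl.get_calibration(c);print(c,{a:np.round(b,3).tolist() for a,b in k.items()})
    for n in('case','flap','lid','flap_hinge','flap_edge','lid_hinge','lid_edge','mug','bottle','roll'):
        r=ctrl.spot_in(c,n);print(n,[(round(q['p'],2),np.round(np.array(q['position'])*[512,384],1).tolist()) for q in r[:2]])
E
```

```text
pics
0.0 [181.28345322 492.42863364 230.71117016] [ 2.65186134e-04  8.20220767e-01  5.72046717e-01 -6.13073814e-04] 0.9971549182152705
side {'K': [[372.834, 0.0, 262.668], [0.0, 372.834, 196.289], [0.0, 0.0, 1.0]], 'k1': -0.092, 'R': [[-0.997, -0.078, -0.006], [-0.056, 0.768, -0.638], [0.054, -0.636, -0.77]], 't': [617.643, 220.569, 999.758]}
case [(0.78, [299.0, 258.1])]
flap [(0.83, [318.6, 227.7])]
lid [(0.83, [315.7, 267.8]), (0.33, [267.3, 264.0])]
flap_hinge [(0.76, [321.7, 228.9])]
flap_edge [(0.89, [317.1, 228.8])]
lid_hinge [(0.73, [314.3, 270.4])]
lid_edge [(0.59, [316.4, 269.6])]
mug [(0.78, [280.3, 204.0])]
bottle [(0.68, [320.7, 227.8]), (0.6, [217.2, 239.5])]
roll []
top {'K': [[377.433, 0.0, 255.451], [0.0, 377.433, 191.407], [0.0, 0.0, 1.0]], 'k1': -0.062, 'R': [[-0.019, -1.0, -0.009], [-0.998, 0.019, -0.057], [0.058, 0.008, -0.998]], 't': [-118.336, 642.732, 1342.455]}
case [(0.83, [205.5, 223.5])]
flap [(0.66, [221.6, 244.5])]
lid [(0.66, [180.6, 237.6])]
flap_hinge [(0.76, [220.9, 245.0])]
flap_edge [(0.97, [221.3, 247.1]), (0.39, [146.7, 252.3])]
lid_hinge [(0.62, [179.8, 237.5])]
lid_edge [(0.97, [176.7, 239.6]), (0.51, [225.0, 244.3])]
mug [(0.58, [266.0, 210.3]), (0.54, [145.7, 254.9])]
bottle [(0.58, [224.2, 161.4])]
roll [(0.43, [213.6, 198.7])]
```

View pics/side0.png

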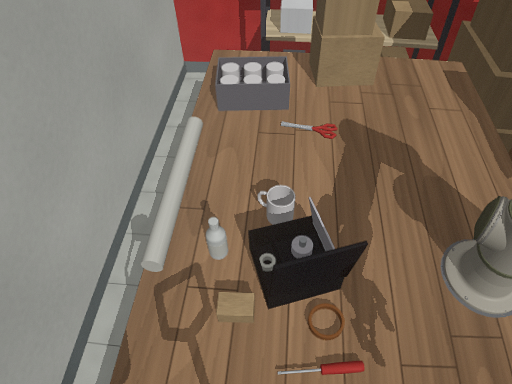

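View pics/top0.png

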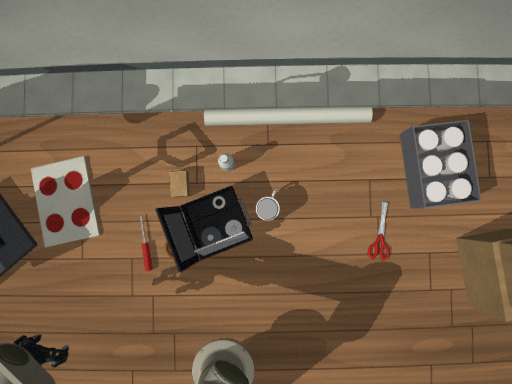

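The side view shows the case at about (299,258), with the lid leaning back towards the camera and the flap upright at (320,228). In the top view the case spans about (158–252, 187–270), with the mug at (267,208). I'll enlarge both for corner fitting.

```bash
python3 - <<'E'
import cv2,numpy as np
a=cv2.imread('pics/top0.png')[175:285,140:290];b=cv2.imread('pics/side0.png')[180:320,225:375]
g=lambda i:np.clip(255*(i/255.)**.55,0,255).astype(np.uint8)
cv2.imwrite('pics/top0c.png',g(cv2.resize(a,None,fx=5,fy=5,interpolation=2)))
cv2.imwrite('pics/side0c.png',g(cv2.resize(b,None,fx=4,fy=4,interpolation=2)))
E
```

```text
(no output)
```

View pics/top0c.png

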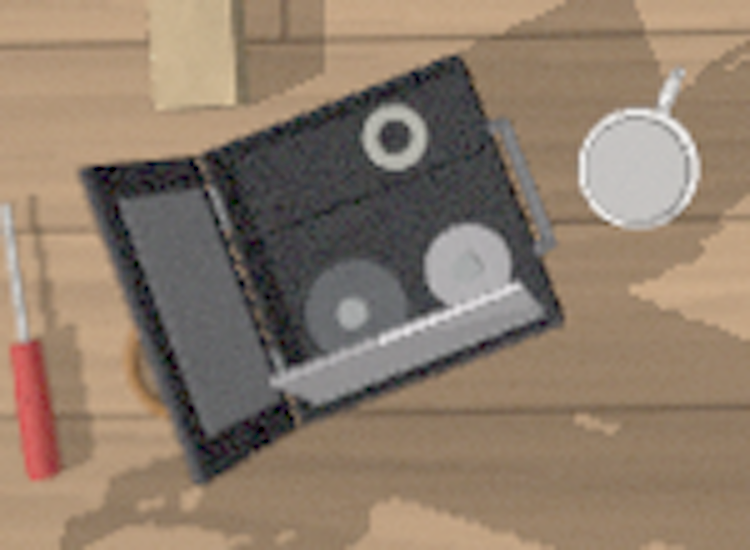

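View pics/side0c.png

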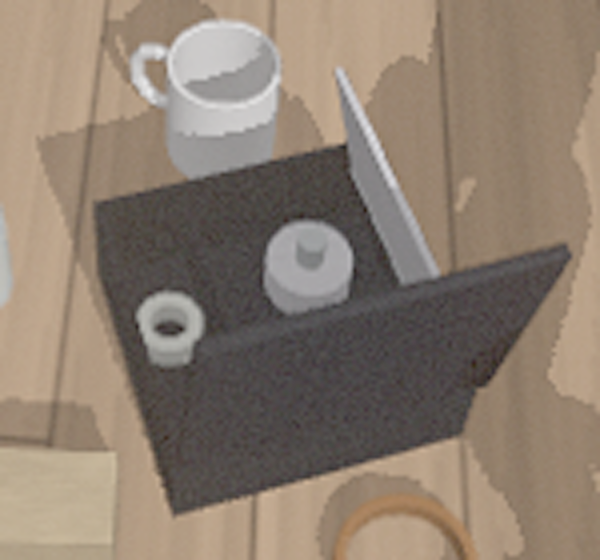

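```bash
cat > h.py <<'E'
import numpy as np
from rig import ctrl
C={c:ctrl.get_calibration(c) for c in('top','side')}
def proj(c,X):
    k=C[c];p=np.atleast_2d(X)@np.array(k['R']).T+np.array(k['t']);s=p[:,:2]/p[:,2:]
    s=s*(1+k['k1']*(s**2).sum(1,keepdims=True));K=np.array(k['K']);return s*[K[0,0],K[1,1]]+K[:2,2]
def flap(r,y,n,a): # r along, n out of outer face
    return [-85+r*np.cos(a)-n*np.sin(a),y,72+r*np.sin(a)+n*np.cos(a)]
def lid(x,r,n,a):  # n outwards from inner face
    return [x,95-r*np.cos(a)+n*np.sin(a),90+r*np.sin(a)+n*np.cos(a)]
def world(P,q):
    c,s=np.cos(q[2]),np.sin(q[2]);P=np.atleast_2d(P).astype(float)
    return P@np.array([[c,-s,0],[s,c,0],[0,0,1]]).T+[q[0],q[1],0]
E
cat > fit.py <<'E'
from h import *
from scipy.optimize import least_squares
def model(q):
    f,l=q[3],q[4]
    T=[[100,95,90],[100,-95,90],[-100,-95,90],[-100,95,90],lid(100,190,10,l),lid(-100,190,10,l),flap(120,85,0,f),flap(120,-85,0,f)]
    S=[[100,-95,90],[-100,-95,90],[100,95,0],[-100,95,0],lid(-100,190,5,l),lid(100,190,5,l),flap(120,-85,0,f)]
    return np.r_[proj('top',world(T,q)),proj('side',world(S,q))]
t=np.array([[203,157],[462,57],[562,322],[298,425],[80,172],[203,483],[272,382],[520,287]])/5-.4+[140,175]
s=np.array([[97,203],[348,147],[175,515],[462,435],[569,247],[205,345],[338,70]])/4-.4+[225,180]
m=np.r_[t,s]
r=least_squares(lambda q:(model(q)-m).ravel(),[560,100,.4,1.5,1.8],loss='soft_l1')
print(r.x);print(np.round(model(r.x)-m,1).tolist())
np.save('q.npy',r.x)
q=r.x
for n,P in dict(rims=[[100,95,90],[100,-95,90],[-100,-95,90],[-100,95,90]],fe=flap(120,0,0,q[3]),le=lid(0,190,10,q[4])).items():print(n,np.round(world(P,q)).tolist())
E
python3 fit.py
```

```text
[5.33867594e+02 7.47810166e+00 3.58762029e-01 1.36605254e+00
 1.70220692e+00]
[[-1.3, -0.8], [-1.5, -1.3], [0.0, 0.3], [0.8, 0.4], [-1.2, -0.8], [-1.3, 1.1], [-0.5, -0.1], [0.3, -1.0], [-0.4, -0.2], [6.7, -3.1], [0.2, 0.3], [0.4, -0.1], [1.2, -0.9], [-1.9, -0.5], [0.4, -1.0]]
rims [[594.0, 132.0, 90.0], [661.0, -46.0, 90.0], [474.0, -117.0, 90.0], [407.0, 61.0, 90.0]]
fe [[477.0, -14.0, 189.0]]
le [[488.0, 129.0, 277.0]]
```

```bash
cat > plan.py <<'E'
from h import *
q=np.load('q.npy')
def to_case(p): # world -> case frame
    c,s=np.cos(q[2]),np.sin(q[2]);d=np.asarray(p)-[q[0],q[1],0];return np.array([c*d[0]+s*d[1],-s*d[0]+c*d[1],d[2]])
E
python3 - <<'E'
from plan import *
print('start case',to_case([181.4,492.7,330]).round(1), 'yaw',np.degrees(q[2]))
A=np.r_[np.linspace(1.36,0,16)]
P=np.array([flap(102,0,3,a) for a in A])-[11,0,0]
print(P.round(1).tolist());print(np.diff(P,axis=0).round(1).tolist())
for n in('mug','bottle'):print(n)
E
```

```text
start case [-159.7  578.1  330. ] yaw 20.5555500876181
[[-77.6, 0.0, 172.4], [-68.6, 0.0, 170.3], [-59.8, 0.0, 167.4], [-51.3, 0.0, 163.7], [-43.2, 0.0, 159.3], [-35.5, 0.0, 154.2], [-28.3, 0.0, 148.4], [-21.7, 0.0, 141.9], [-15.6, 0.0, 134.9], [-10.3, 0.0, 127.4], [-5.6, 0.0, 119.4], [-1.7, 0.0, 111.0], [1.4, 0.0, 102.3], [3.8, 0.0, 93.3], [5.3, 0.0, 84.2], [6.0, 0.0, 75.0]]
[[9.0, 0.0, -2.1], [8.8, 0.0, -2.9], [8.5, 0.0, -3.7], [8.1, 0.0, -4.4], [7.7, 0.0, -5.1], [7.2, 0.0, -5.8], [6.6, 0.0, -6.4], [6.0, 0.0, -7.0], [5.4, 0.0, -7.5], [4.7, 0.0, -8.0], [3.9, 0.0, -8.4], [3.1, 0.0, -8.7], [2.3, 0.0, -8.9], [1.5, 0.0, -9.1], [0.7, 0.0, -9.2]]
mug
bottle
```

play_rows([
  [[0,0,-16.5],[0,0,-6.8]],
  [[0,0,-16.5],[0,0,-6.8]],
  [[0,0,-16.5],[0,0,-6.8]],
  [[0,0,-16.5],[0,0,-6.8]],
  [[0,0,-16.5],[0,0,-6.8]],
  [[0,0,-16.5],[0,0,-6.8]],
  [[0,0,0],[0,0,0]],
], fingers=0)

```text
time_s: 1.68
eef_pos: [181.8, 493.3, 333.3]
ee_rot: [-0.0, 0.567, 0.823, 0.003]
force: [-0.6, 0.5, 0.2]
grip_width: 0.002
```

play_rows([
  [[-15,1,0],[0,0,0]],
  [[-30,1,0],[0,0,0]],
  [[-30,1,0],[0,0,0]],
  [[-30,1,0],[0,0,0]],
  [[-30,1,0],[0,0,0]],
  [[-30,1,0],[0,0,0]],
  [[-30,1,0],[0,0,0]],
  [[-30,1,0],[0,0,0]],
  [[-30,1,0],[0,0,0]],
  [[-30,1,0],[0,0,0]],
  [[-30,1,0],[0,0,0]],
  [[-30,1,0],[0,0,0]],
  [[-30,1,0],[0,0,0]],
  [[-30,1,0],[0,0,0]],
  [[-30,1,0],[0,0,0]],
  [[-30,1,0],[0,0,0]],
  [[-30,1,0],[0,0,0]],
  [[-30,1,0],[0,0,0]],
  [[-30,1,0],[0,0,0]],
  [[-33,0,0],[0,0,0]],
])

```text
time_s: 3.35
eef_pos: [406.0, -52.4, 329.5]
ee_rot: [-0.0, 0.571, 0.821, 0.0]
force: [0.7, 0.6, -0.2]
grip_width: 0.001
```

play_rows([
  [[0,0,20],[0,0,0]],
  [[0,0,20],[0,0,0]],
  [[0,0,20],[0,0,0]],
  [[0,0,20],[0,0,0]],
  [[0,0,20],[0,0,0]],
  [[0,0,20],[0,0,0]],
  [[0,0,20],[0,0,0]],
  [[0,0,17],[0,0,0]],
  [[0,0,0],[0,0,0]],
  [[0,0,0],[0,0,0]],
])

```text
time_s: 4.18
eef_pos: [405.5, -50.9, 172.9]
ee_rot: [-0.001, 0.57, 0.821, -0.0]
force: [0.4, -0.2, 0.5]
grip_width: 0.001
```

```bash
python3 - <<'E'
from plan import *
import cv2
s=ctrl.sense();print(s['time_s'],to_case(s['eef_pos']).round(1),s['ee_rot'],s['force'])
a=ctrl.capture('top')[175:305,140:290];b=ctrl.capture('side')[170:300,245:395]
im=np.hstack([cv2.resize(i,None,fx=2.6,fy=3.5 and 2.6,interpolation=2) for i in(a,b)])
im=(255*(im/255.)**.6).astype(np.uint8)
cv2.imwrite('pics/p1.png',im[...,::-1]);print(im.shape)
E
```

```text
4.1833 [-140.7   -9.6  172.9] [-8.81538580e-04  5.70241438e-01  8.21476654e-01 -1.79782855e-04] [ 0.41502375 -0.17964719  0.49365854]
(338, 780, 3)
```

View pics/p1.png

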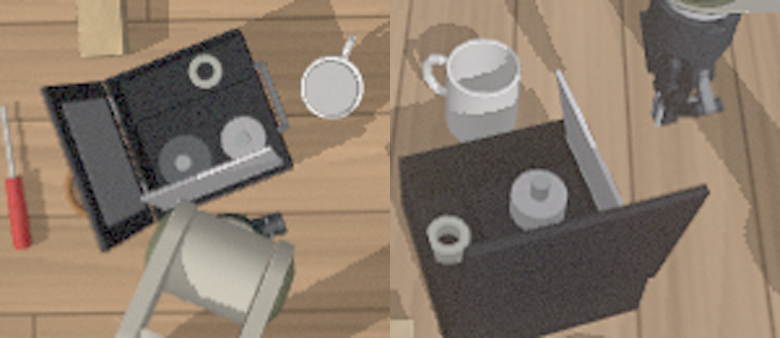

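The gripper, with fingers shut, stands about 50 mm in front of the flap. The case, lid and flap look undisturbed. I'll fold the flap along its arc.

play_rows([
  [[0,10,0],[0,0,0]],
  [[0,10,0],[0,0,0]],
  [[0,10,0],[0,0,0]],
  [[0,10,0],[0,0,0]],
  [[0,8,0],[0,0,0]],
  [[0,8,0],[0,0,0]],
  [[0,7,0.5],[0,0,0]],
  [[0,9,2.1],[0,0,0]],
  [[0,8.8,2.9],[0,0,0]],
  [[0,8.5,3.7],[0,0,0]],
  [[0,8.1,4.4],[0,0,0]],
  [[0,7.7,5.1],[0,0,0]],
])

```text
time_s: 5.28
eef_pos: [505.2, -13.9, 154.1]
ee_rot: [0.0, 0.569, 0.822, -0.0]
force: [0.4, -1.3, 1.3]
grip_width: 0.0
```

play_rows([
  [[0,7.2,5.8],[0,0,0]],
  [[0,6.6,6.4],[0,0,0]],
  [[0,6,7],[0,0,0]],
  [[0,5.4,7.5],[0,0,0]],
  [[0,4.7,8],[0,0,0]],
])

```text
time_s: 5.7
eef_pos: [532.8, -3.4, 119.0]
ee_rot: [-0.0, 0.569, 0.822, 0.0]
force: [-0.1, 0.6, 1.8]
grip_width: -0.001
```

play_rows([
  [[0,3.9,8.4],[0,0,0]],
  [[0,3.1,8.7],[0,0,0]],
  [[0,2.3,8.9],[0,0,0]],
  [[0,1.5,9.1],[0,0,0]],
  [[0,0.7,6],[0,0,0]],
])

```text
time_s: 6.12
eef_pos: [542.8, 0.5, 77.4]
ee_rot: [-0.001, 0.569, 0.822, -0.0]
force: [0.7, -0.3, -1.0]
grip_width: -0.0
```

```bash
python3 - <<'E'
from plan import *
s=ctrl.sense();print(s['time_s'],to_case(s['eef_pos']).round(1),s['force'])
E
```

```text
6.1167 [ 6.  -9.7 77.4] [ 0.74366579 -0.3105619  -0.96280957]
```

Forces are low, as expected for this hinge. Now I'll press gently down to the stop, watching the force.

play_rows([
  [[0,0,1.2],[0,0,0]],
  [[0,0,1.2],[0,0,0]],
  [[0,0,0],[0,0,0]],
])

```text
time_s: 6.37
eef_pos: [543.0, 0.3, 76.4]
ee_rot: [-0.0, 0.569, 0.822, -0.0]
force: [-0.1, 1.2, -0.3]
grip_width: -0.001
```

play_rows([
  [[0,0,1],[0,0,0]],
  [[0,0,0],[0,0,0]],
])

```text
time_s: 6.53
eef_pos: [543.2, 0.4, 75.6]
ee_rot: [0.0, 0.569, 0.822, 0.0]
force: [-0.2, 0.5, -1.2]
grip_width: 0.001
```

play_rows([
  [[0,0,0.7],[0,0,0]],
  [[0,0,0],[0,0,0]],
])

```text
time_s: 6.7
eef_pos: [543.3, 0.3, 75.1]
ee_rot: [0.0, 0.569, 0.822, 0.0]
force: [0.1, -0.4, 2.9]
grip_width: 0.002
```

play_rows([
  [[0,0,1],[0,0,0]],
  [[0,0,0],[0,0,0]],
])

```text
time_s: 6.87
eef_pos: [543.3, 0.3, 74.9]
ee_rot: [0.0, 0.569, 0.822, 0.0]
force: [-3.9, -0.8, 12.0]
grip_width: 0.0
```

play_rows([
  [[0,0,1],[0,0,0]],
  [[0,0,0],[0,0,0]],
])

```text
time_s: 7.03
eef_pos: [543.3, 0.3, 74.8]
ee_rot: [0.001, 0.569, 0.822, 0.0]
force: [-8.7, 0.8, 20.6]
grip_width: -0.0
```

```bash
python3 - <<'E'
from rig import ctrl
import cv2,numpy as np
ctrl.sense()
a=ctrl.capture('top')[175:305,140:290];b=ctrl.capture('side')[170:300,245:395]
im=np.hstack([cv2.resize(i,None,fx=2.6,fy=2.6,interpolation=2) for i in(a,b)])
cv2.imwrite('pics/p2.png',(255*(im/255.)**.6).astype(np.uint8)[...,::-1])
E
```

```text
(no output)
```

View pics/p2.png

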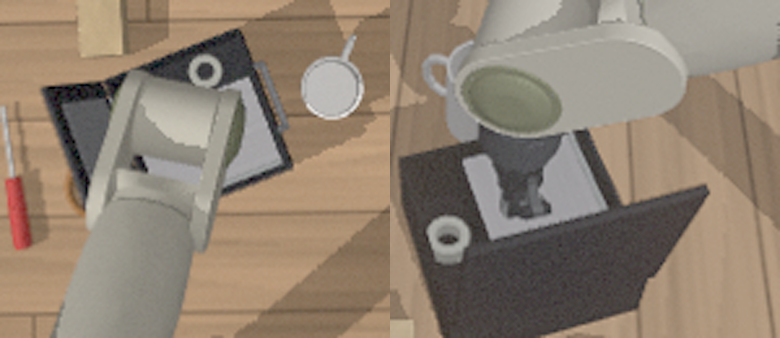

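Firm stop at z ≈ 74.8 (75 expected) with 20 N. The picture shows the flap flat at (530,195), and the case and lid unmoved. Lifting, turning 90° and going over the lid to its outer side.

play_rows([
  [[0,0,-8],[0,0,0]],
  [[0,0,-18],[0,0,0]],
  [[0,0,-18],[0,0,0]],
  [[0,0,-18],[0,0,0]],
  [[0,0,-18],[0,0,0]],
  [[0,0,-15],[0,0,6.92]],
  [[0,0,-15],[0,0,6.92]],
  [[0,0,-15],[0,0,6.92]],
  [[0,0,-15],[0,0,6.92]],
  [[0,0,-15],[0,0,6.92]],
  [[0,0,-15],[0,0,6.92]],
  [[0,0,-15],[0,0,6.92]],
  [[0,0,-15],[0,0,6.92]],
  [[0,0,-15],[0,0,6.92]],
  [[0,0,-15],[0,0,6.92]],
  [[0,0,-15],[0,0,6.92]],
  [[0,0,-15],[0,0,6.92]],
  [[0,0,-15],[0,0,6.92]],
  [[0,0,-10],[0,0,0]],
  [[0,0,0],[0,0,0]],
])

```text
time_s: 8.8
eef_pos: [543.5, 0.3, 359.6]
ee_rot: [0.001, 0.984, 0.181, 0.002]
force: [-0.2, -0.2, -0.3]
grip_width: -0.001
```

```bash
python3 - <<'E'
from plan import *
import cv2
s=ctrl.sense();print(s['time_s'],s['eef_pos'],to_case(s['eef_pos']).round(1),s['ee_rot'],s['force'])
a=ctrl.capture('side');cv2.imwrite('pics/s3.png',a[...,::-1])
l=q[4]
A=np.linspace(1.75,0,33)
P=np.array([lid(0,172,10,a) for a in A])+[0,11,0]
print(P[:,1:].round(1).tolist());print(np.diff(P,axis=0)[:,1:].round(1).tolist())
E
```

```text
8.8 [5.43477272e+02 3.49289059e-01 3.59632155e+02] [  6.5 -10.  359.6] [6.57844137e-04 9.83516617e-01 1.80809432e-01 1.60623063e-03] [-0.24239364 -0.21431158 -0.32070884]
[[146.5, 257.5], [137.3, 259.4], [128.0, 260.9], [118.6, 261.8], [109.2, 262.3], [99.8, 262.2], [90.4, 261.6], [81.0, 260.5], [71.7, 258.8], [62.6, 256.7], [53.5, 254.1], [44.6, 251.0], [35.9, 247.4], [27.4, 243.3], [19.1, 238.8], [11.1, 233.8], [3.4, 228.4], [-4.0, 222.6], [-11.1, 216.4], [-17.8, 209.8], [-24.2, 202.9], [-30.1, 195.6], [-35.7, 188.0], [-40.9, 180.1], [-45.6, 171.9], [-49.8, 163.5], [-53.6, 154.9], [-56.9, 146.1], [-59.7, 137.1], [-62.1, 128.0], [-63.9, 118.7], [-65.2, 109.4], [-66.0, 100.0]]
[[-9.2, 2.0], [-9.3, 1.5], [-9.4, 0.9], [-9.4, 0.4], [-9.4, -0.1], [-9.4, -0.6], [-9.4, -1.1], [-9.3, -1.6], [-9.2, -2.1], [-9.0, -2.6], [-8.9, -3.1], [-8.7, -3.6], [-8.5, -4.1], [-8.3, -4.5], [-8.0, -5.0], [-7.7, -5.4], [-7.4, -5.8], [-7.1, -6.2], [-6.7, -6.6], [-6.4, -6.9], [-6.0, -7.3], [-5.6, -7.6], [-5.1, -7.9], [-4.7, -8.2], [-4.3, -8.4], [-3.8, -8.6], [-3.3, -8.8], [-2.8, -9.0], [-2.3, -9.1], [-1.8, -9.2], [-1.3, -9.3], [-0.8, -9.4]]
```

play_rows([
  [[0,-20,0],[0,0,0]],
  [[0,-25,0],[0,0,0]],
  [[0,-25,0],[0,0,0]],
  [[0,-25,0],[0,0,0]],
  [[0,-25,0],[0,0,0]],
  [[0,-25,0],[0,0,0]],
  [[0,-25,0],[0,0,0]],
  [[0,-25,0],[0,0,0]],
  [[0,-15,0],[0,0,0]],
  [[0,0,0],[0,0,0]],
  [[0,0,17],[0,0,0]],
  [[0,0,17],[0,0,0]],
  [[0,0,17],[0,0,0]],
  [[0,0,17],[0,0,0]],
  [[0,0,17],[0,0,0]],
  [[0,0,17],[0,0,0]],
  [[0,0,0],[0,0,0]],
])

```text
time_s: 10.27
eef_pos: [467.9, 195.9, 251.9]
ee_rot: [0.0, 0.984, 0.18, -0.003]
force: [0.1, -0.5, -0.5]
grip_width: 0.001
```

```bash
python3 - <<'E'
from plan import *
import cv2
s=ctrl.sense();print(s['time_s'],to_case(s['eef_pos']).round(1),s['force'])
a=ctrl.capture('top')[155:285,120:270];b=ctrl.capture('side')[190:320,245:395]
im=np.hstack([cv2.resize(i,None,fx=2.6,fy=2.6,interpolation=2) for i in(a,b)])
cv2.imwrite('pics/p3.png',(255*(im/255.)**.6).astype(np.uint8)[...,::-1])
E
```

```text
10.2667 [  4.4 199.6 251.9] [ 0.12814134 -0.4666369  -0.5457703 ]
```

View pics/p3.png

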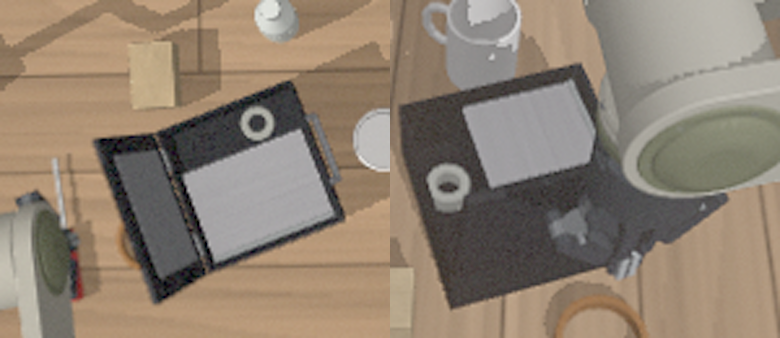

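The flap is flat in both views and the gripper is outside the lid. Approaching gently, then along the arc.

play_rows([
  [[0,10,-2],[0,0,0]],
  [[0,12,-2],[0,0,0]],
  [[0,12,-2],[0,0,0]],
  [[0,10,0],[0,0,0]],
  [[0,7,0],[0,0,0]],
  [[0,5,-0.5],[0,0,0]],
  [[0,4.6,-1],[0,0,0]],
  [[0,4.6,-1],[0,0,0]],
  [[0,4.6,-0.8],[0,0,0]],
  [[0,4.7,-0.7],[0,0,0]],
  [[0,4.7,-0.4],[0,0,0]],
  [[0,4.7,-0.4],[0,0,0]],
])

```text
time_s: 11.37
eef_pos: [498.7, 118.2, 266.4]
ee_rot: [-0.0, 0.984, 0.179, -0.0]
force: [-2.0, 2.8, -1.6]
grip_width: 0.005
```

play_rows([
  [[0,4.7,-0.2],[0,0,0]],
  [[0,4.7,-0.2],[0,0,0]],
  [[0,4.7,0],[0,0,0]],
  [[0,4.7,0.1],[0,0,0]],
  [[0,4.7,0.3],[0,0,0]],
  [[0,4.7,0.3],[0,0,0]],
  [[0,4.7,0.5],[0,0,0]],
  [[0,4.7,0.6],[0,0,0]],
])

```text
time_s: 12.03
eef_pos: [512.1, 82.8, 265.1]
ee_rot: [0.0, 0.984, 0.179, 0.0]
force: [-1.7, 1.7, -1.0]
grip_width: 0.002
```

```bash
python3 - <<'E'
from plan import *
s=ctrl.sense();print(s['time_s'],to_case(s['eef_pos']).round(1),s['force'])
E
```

```text
12.0333 [  6.   78.2 265.1] [-1.67884971  1.67679106 -1.04890444]
```

play_rows([
  [[0,7,2],[0,0,0]],
  [[0,9.2,2.4],[0,0,0]],
  [[0,9,3],[0,0,0]],
  [[0,8.9,3.4],[0,0,0]],
  [[0,8.7,3.8],[0,0,0]],
  [[0,8.5,4.2],[0,0,0]],
  [[0,8.3,4.6],[0,0,0]],
  [[0,8,5.1],[0,0,0]],
  [[0,7.7,5.5],[0,0,0]],
  [[0,7.4,5.9],[0,0,0]],
])

```text
time_s: 12.87
eef_pos: [541.3, 5.0, 224.6]
ee_rot: [0.0, 0.984, 0.179, -0.0]
force: [-0.3, -0.7, 2.8]
grip_width: -0.004
```

```bash
python3 - <<'E'
from plan import *
import cv2
s=ctrl.sense();print(s['time_s'],to_case(s['eef_pos']).round(1),s['force'])
a=ctrl.capture('top')[155:285,120:270];b=ctrl.capture('side')[190:320,245:395]
im=np.hstack([cv2.resize(i,None,fx=2.6,fy=2.6,interpolation=2) for i in(a,b)])
cv2.imwrite('pics/p4.png',(255*(im/255.)**.6).astype(np.uint8)[...,::-1])
E
```

```text
12.8667 [  6.1  -4.9 224.6] [-0.29360335 -0.73033711  2.78123748]
```

View pics/p4.png

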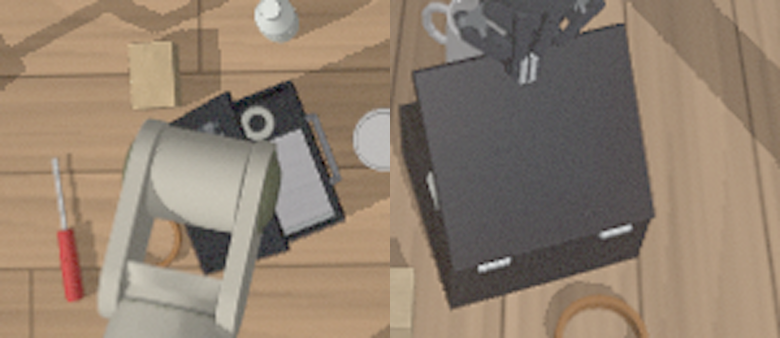

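The lid is at about 50° and pushed at its edge (530,70). The case has not moved. Continuing to the rim.

play_rows([
  [[0,7.1,6.8],[0,0,0]],
  [[0,6.7,7],[0,0,0]],
  [[0,6.4,7.1],[0,0,0]],
  [[0,6,7.3],[0,0,0]],
  [[0,5.6,7.6],[0,0,0]],
  [[0,5.1,7.9],[0,0,0]],
  [[0,4.7,8.2],[0,0,0]],
  [[0,4.3,8.4],[0,0,0]],
  [[0,3.8,8.6],[0,0,0]],
])

```text
time_s: 13.72
eef_pos: [558.7, -41.1, 155.4]
ee_rot: [0.0, 0.984, 0.179, -0.0]
force: [0.0, -0.2, 2.9]
grip_width: -0.001
```

play_rows([
  [[0,3.3,8.8],[0,0,0]],
  [[0,2.8,9],[0,0,0]],
  [[0,2.3,9.1],[0,0,0]],
  [[0,1.8,9.2],[0,0,0]],
  [[0,1.3,7],[0,0,0]],
  [[0,0.8,4],[0,0,0]],
  [[0,0,2],[0,0,0]],
  [[0,0,0],[0,0,0]],
])

```text
time_s: 14.38
eef_pos: [562.6, -52.0, 106.7]
ee_rot: [-0.0, 0.984, 0.179, -0.0]
force: [-0.2, 1.3, -0.1]
grip_width: -0.008
```

```bash
python3 - <<'E'
from plan import *
s=ctrl.sense();print(s['time_s'],to_case(s['eef_pos']).round(1),s['force'])
E
```

```text
14.3833 [  6.  -65.8 106.7] [-0.18329741  1.28177819 -0.05672248]
```

play_rows([
  [[0,0,2.5],[0,0,0]],
  [[0,0,2.2],[0,0,0]],
  [[0,0,1],[0,0,0]],
  [[0,0,0],[0,0,0]],
])

```text
time_s: 14.72
eef_pos: [562.9, -52.1, 101.4]
ee_rot: [-0.0, 0.984, 0.179, 0.0]
force: [-1.0, -0.4, 0.8]
grip_width: 0.002
```

play_rows([
  [[0,0,1],[0,0,0]],
  [[0,0,0],[0,0,0]],
])

```text
time_s: 14.88
eef_pos: [562.9, -52.1, 100.5]
ee_rot: [-0.0, 0.984, 0.179, 0.0]
force: [0.5, 0.5, 0.0]
grip_width: -0.0
```

play_rows([
  [[0,0,1],[0,0,0]],
  [[0,0,0],[0,0,0]],
])

```text
time_s: 15.05
eef_pos: [562.9, -52.2, 100.0]
ee_rot: [0.0, 0.984, 0.179, 0.0]
force: [-2.4, -0.8, 4.9]
grip_width: 0.001
```

play_rows([
  [[0,0,1],[0,0,0]],
  [[0,0,0],[0,0,0]],
])

```text
time_s: 15.22
eef_pos: [563.0, -52.2, 99.9]
ee_rot: [0.0, 0.984, 0.179, 0.0]
force: [-6.2, 1.1, 14.0]
grip_width: -0.0
```

play_rows([
  [[0,0,0.8],[0,0,0]],
  [[0,0,0],[0,0,0]],
])

```text
time_s: 15.38
eef_pos: [563.0, -52.2, 99.9]
ee_rot: [0.0, 0.984, 0.179, 0.0]
force: [-6.9, 1.4, 19.5]
grip_width: 0.004
```

play_rows([
  [[0,0,-8],[0,0,0]],
  [[0,0,-20],[0,0,0]],
  [[0,0,-25],[0,0,0]],
  [[0,0,-25],[0,0,0]],
  [[0,0,-25],[0,0,0]],
  [[0,0,-25],[0,0,0]],
  [[0,0,-25],[0,0,0]],
  [[0,0,-25],[0,0,0]],
  [[0,-15,-15],[0,0,0]],
  [[0,-30,0],[0,0,0]],
  [[0,-30,0],[0,0,0]],
  [[0,-30,0],[0,0,0]],
  [[0,-30,0],[0,0,0]],
  [[0,-30,0],[0,0,0]],
  [[0,-30,0],[0,0,0]],
  [[0,-30,0],[0,0,0]],
  [[0,-30,0],[0,0,0]],
  [[0,-30,0],[0,0,0]],
  [[0,-20,0],[0,0,0]],
  [[0,0,0],[0,0,0]],
])

```text
time_s: 17.05
eef_pos: [454.0, 236.1, 290.8]
ee_rot: [-0.0, 0.984, 0.181, -0.0]
force: [0.4, 0.7, 0.5]
grip_width: -0.001
```

```bash
python3 - <<'E'
from plan import *
import cv2
s=ctrl.sense();print(s['time_s'],to_case(s['eef_pos']).round(1),s['force'])
T=ctrl.capture('top');S=ctrl.capture('side')
q2=q.copy()
out=[]
for c,I,(r0,c0) in(('top',T,(155,120)),('side',S,(170,225))):
    I=I.copy()
    I=(255*(I/255.)**.6).astype(np.uint8)
    im=cv2.resize(I[r0:r0+150,c0:c0+150],None,fx=2.6,fy=2.6,interpolation=2)
    P=world([lid(x,r,10,0) for x,r in((100,0),(100,190),(-100,190),(-100,0))],q)
    for p in proj(c,P):
        cv2.circle(im,tuple(int(v) for v in ((p-[c0,r0]+.5)*2.6)),3,(255,0,0),1)
    out.append(im)
cv2.imwrite('pics/p5.png',np.hstack(out)[...,::-1])
E
```

```text
17.05 [  5.4 242.1 290.8] [0.40634935 0.67920396 0.49422173]
```

View pics/p5.png

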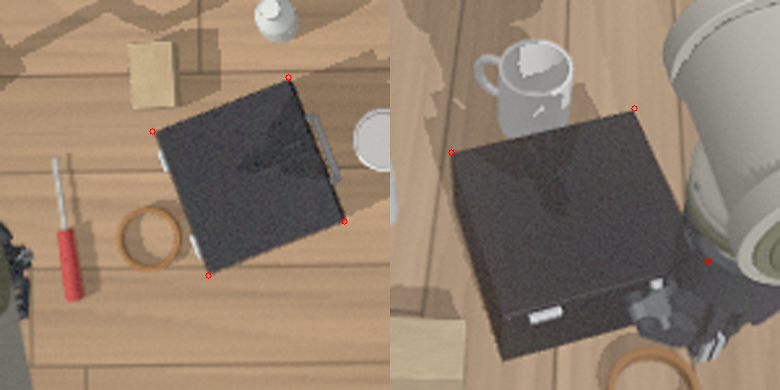

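The lid is shut flush and its corners fall within about 1 px of the predicted ones where visible. The bystanders look undisturbed and the arm is clear.

```bash
python3 -c "
from rig import ctrl
print(ctrl.finish_job())"
```

```text
the job is handed in; nothing more can be done
None
```

The case is closed: I pushed the inner flap down flat first, then swung the lid shut over it. Both were pushed from outside with the fingers shut, and I handed the job in at about 17 s with the arm clear of the case.

- **Flap:** it met a firm stop with the fingertips at z ≈ 74.8 mm (75 expected), pressed with about 20 N. The next picture, with the arm lifted away, showed it lying flat.
- **Lid:** it met a firm stop at z ≈ 99.9 mm (100 expected), pressed with about 19 N, and it stayed shut after I moved away. Forces stayed around 4 N while it was swinging.
- **Case and surroundings:** the visible lid corners match the predicted shut position to about 1 picture pixel (roughly 3 mm), so I saw no sign that the case moved. The mug, tape, screwdriver, bottle and carton looked undisturbed in the last pictures.

**Not confirmed:**
- One lid corner was hidden by the arm in the final side view.
- The tape roll was last seen in place before the lid closed over it.
- I did not recheck the scissors, which lie far from where the arm worked.

One corner I read wrongly in the first side picture was about 7 px off. I left it in the position fit, which is built to discount such outliers. The stop heights above agreed with the fit.

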